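# Set out the bitters bottles on their matching coasters

### The arm

A 6-joint arm with a two-finger parallel gripper is mounted at the origin on a cart in front of the work surface, level with it; the furniture and walls round the work are solid. World frame = base frame: x ahead of the robot, y to its left, z up, the work surface at z = 0. Lengths are in mm, angles in rad, forces in N, time in s.
With the tool pointing down it reaches from about 275 to 825 mm from the base axis. Payload 4.9 kg.
Tool frame: the origin (TCP) lies midway between the tips of the shut fingers; the grasp point (between the pads) lies 19 mm behind it (bot.grip_point_offset is the distance from the TCP to the grasp point, in mm); z points along the fingers, x is the direction in which the jaws open and shut, and the axes are right-handed (so a half turn about z gives the same grasp; the last joint's range is limited). The gripper opens to 85 mm and grips with 20 to 120 N. Pads are 22 mm wide; open, the fingers measure 114 mm over their backs; the gripper's body (76 mm by 85 mm) begins 54 mm behind the grasp point. The pads swing forward as they close: fully open they stand 13 mm farther back than shut.
Start: joints at [1.119, 0.326, -0.193, 1.052, 0, 1.437], TCP at [171.857, 522.478, 231.281] pointing down, gripper open.
Joint ranges: [-2.65, 2.65], [-0.97, 1.79], [-1.3, 1.35], [-1.93, 2.1], [-1.47, 1.37], [-3.14, 3.14]. Speed limits (rad/s): [2.57, 2.57, 3.14, 3.14, 3.14, 3.14].

### API

Orientations are given as a rotation vector (axis times angle).
In Python, from station import bot, grab_frame, camera_info, close_job gives the robot as it stands.
- The arm moves only by the tool move_arm, never from a script. Its argument "motion" is a list of rows, each a list of 7 numbers: the shift along the tool's x, y, z as a fraction of full scale, then the turn, a rotation vector about the tool's x, y, z as a fraction of full scale, then the gripper's target within -1 to 1 (fully open at 1, half-way at 0, shut at -1). In form: [[x, y, z, wx, wy, wz, claw], ...]. A call has 1 to 5 rows; each row shifts and turns the commanded pose from where the row before left it, along the tool's axes as they then stand; what a row does not reach is not made up. Full scale, the value 1, is 0.05 m for a shift and 8 degrees for a turn. A row lasts 1/10 s, in which the tool goes at most 50 mm and 8.59 degrees, less where a joint would pass 70% of its speed; a pose out of reach is approached as far as the arm can. A call with a number of a shift or a turn outside -1 to 1 is refused whole. A call with a gripper value outside its range is refused whole. The fingers move at their own pace and stop on an object; "force" is the grip in N (left out, the last holds). Time passes only in rows, so rows that do not move let the fingers close. It gives the time, the measured TCP pose, the force and the opening at its end, in the units of the state.
- bot.get_obs(): the state, without advancing time (a new reading comes with each control period).
- grab_frame(name): name is "scene" or "top" or "wrist"; returns the picture (384x512x3 uint8, red, green, blue); there is no depth.
- camera_info(name): a dict with "fx", "fy", "cx", "cy" (pixels), "world_from_camera" (4x4, takes a point from camera to world coordinates). Camera axes: x right, y up, looking along -z (the intrinsics and any distortion apply to the point x, -y, -z); pixel columns grow to the right and rows downward; lengths in mm; the calibration is good to about 2 mm. A picture is of the moment at which its call begins: read the wrist's pose just before it. camera_info takes no time and is no camera call; for the wrist camera it gives the pose at the moment of the call.
- close_job(): hands the job in, once; it reports no verdict.
The state is a dict: "t": time; "qpos": joint angles; "joint_velocities": joint speeds; "tau": joint torques, N m; "tcp_pos": TCP position; "eef_rot": TCP orientation; "contact_force": force on the tool from outside, world axes, zero at the start; "ft_torque": the same for the moment, N m; "opening": finger opening in mm.
Only numpy, scipy, OpenCV 4.12 (cv2) and the standard library are available. Lean on these libraries where they do the work, as an engineer would, in place of code of your own. Each camera call takes 0.05 s, during which the arm holds its last target. There are 200 camera calls.

### The job

Pick the three little bitters bottles that stand loose on the front of the worktop out from the bar things there (the bottles at the very back, on the wooden bar tray under the cupboards, are put away already) and stand each one on the coaster whose rim has the colour of its glass: brown on brown, green on green, red on red, flat on the coaster's floor inside the rim. Keep the bottles upright and set them down rather than dropping them, and leave the jigger, the cup and the two stoppers where they stand.

Things in the scene. Friction and masses are not known exactly. Their poses are not given: they have to be found in the camera images.
- bottle_brown: small bitters bottle of dark brown glass with a black screw cap and a pale label; 105 mm tall, round body 44 mm in diameter up to about 65 mm, then a shoulder and neck up to the cap, 24 mm wide at the top; about 0.16 kg (0.11 to 0.23). Stands upright on the open front part of the worktop, origin at the centre of its underside, z up. The place for gripping is the body, about 0.55 of its height up
- bottle_green: small bitters bottle of dark green glass with a cream screw cap and a pale label; 120 mm tall, round body 47 mm in diameter up to about 74 mm, then a shoulder and neck up to the cap, 24 mm wide at the top; about 0.16 kg (0.11 to 0.23). Stands upright on the open front part of the worktop, origin at the centre of its underside, z up. The place for gripping is the body, about 0.55 of its height up
- bottle_red: small bitters bottle of dark red glass with a black screw cap and a pale label; 95 mm tall, round body 42 mm in diameter up to about 59 mm, then a shoulder and neck up to the cap, 24 mm wide at the top; about 0.16 kg (0.11 to 0.23). Stands upright on the open front part of the worktop, origin at the centre of its underside, z up. The place for gripping is the body, about 0.55 of its height up
- coaster_brown: round coaster, fixed to the worktop: smooth cream-coloured floor, 68 mm across, 3.5 mm above the worktop, within a raised brown rim 86 mm across outside, 9 mm wide and 7.5 mm high. Origin at the centre of its underside, z up. A bottle belongs on the floor inside the rim
- coaster_green: round coaster, fixed to the worktop: smooth cream-coloured floor, 68 mm across, 3.5 mm above the worktop, within a raised green rim 86 mm across outside, 9 mm wide and 7.5 mm high. Origin at the centre of its underside, z up. A bottle belongs on the floor inside the rim
- coaster_red: round coaster, fixed to the worktop: smooth cream-coloured floor, 68 mm across, 3.5 mm above the worktop, within a raised red rim 86 mm across outside, 9 mm wide and 7.5 mm high. Origin at the centre of its underside, z up. A bottle belongs on the floor inside the rim
- jigger: silver double-cone measure, 43 mm across, 84 mm tall, loose; to be left alone. Stands upright on the open front part of the worktop, origin at the centre of its underside, z up.
- silver_cup: small open silver cup, 53 mm across, 46 mm tall, loose; to be left alone. Stands upright on the open front part of the worktop, origin at the centre of its underside, z up.
- stopper_silver: silver wine stopper standing on its round cap, 34 mm across, 45 mm tall, loose; to be left alone. Stands upright on the open front part of the worktop, origin at the centre of its underside, z up.
- stopper_copper: pale gold-toned (light copper) wine stopper standing on its round cap, 34 mm across, 45 mm tall, loose; to be left alone. Stands upright on the open front part of the worktop, origin at the centre of its underside, z up.
Mind the look-alikes: they are no part of the job. What is shaped like the bottle_brown but blue is not meant.

How it is judged (in metres and radians):
At the end, for the whole second after the job is handed in: Each of the three bottles stands upright (within 0.05 rad) and at rest on the floor of the coaster of its own colour, inside the rim (axes within 14.5 mm, underside 1 to 6 mm above the coaster's underside); the jigger, the cup and both stoppers are within 20 mm of where they stood (horizontal distance between bottle_brown and coaster_brown below 0.0145 m and z of bottle_brown in the frame of coaster_brown between 0.001 and 0.006 m and angle between each of bottle_brown, bottle_green, bottle_red's own z axis and vertical below 0.05 rad and linear speed of each of bottle_brown, bottle_green, bottle_red below 0.02 m/s and horizontal distance between bottle_green and coaster_green below 0.0145 m and z of bottle_green in the frame of coaster_green between 0.001 and 0.006 m and horizontal distance between bottle_red and coaster_red below 0.0145 m and z of bottle_red in the frame of coaster_red between 0.001 and 0.006 m and distance of each of jigger, silver_cup, stopper_silver, stopper_copper from where it was at the start of the episode below 0.02 m); the robot touches nothing.
It fails at once if the jigger, the cup or a stopper is pushed more than 20 mm or tipped over (distance of any of jigger, silver_cup, stopper_silver, stopper_copper from where it was at the start of the episode above 0.02 m or angle between any of jigger, silver_cup, stopper_silver, stopper_copper's own z axis and vertical above 0.4 rad).
It fails at once if a bottle is tipped over (angle between any of bottle_brown, bottle_green, bottle_red's own z axis and vertical above 0.5 rad).
It fails at once if a bottle is dropped from more than 30 mm above the worktop ((height (world z) of bottle_brown above 0.03 m and contact force between the fingers and bottle_brown below 0.02 N) or (height (world z) of bottle_green above 0.03 m and contact force between the fingers and bottle_green below 0.02 N) or (height (world z) of bottle_red above 0.03 m and contact force between the fingers and bottle_red below 0.02 N)).
It also fails if it takes over 80 s, if anything falls off the work surface, if the arm or the gripper's body presses on something with over 40 N, if the wrist force passes 120 N, or if a joint passes its speed limit or range.

## Working session

There is one attempt and no reset: what is moved stays moved. The work goes in short steps, Python scripts to look and compute and a tool call to move; the robot and the scene stay as the last step left them, time stands still between calls to the robot, and variables do not carry over. Pictures are saved under pics/ and viewed, about 12 in all and at most 16, crops included, and the job is handed in when it is done.

Besides the shell and the picture viewer there is one more tool, called by a JSON object that holds its "method" and its "body", one argument or row to a line. move_arm: Moves the arm, as the interface text tells. Its arguments: {"type":"object","properties":{"motion":{"type":"array","items":{"type":"array","items":{"type":"number","minimum":-1,"maximum":1}}},"force":{"type":"number"}},"required":["motion"]}

```bash
mkdir -p pics; ls; python3 - <<'E'
from station import *
import cv2,numpy as np
for n in("top","scene"):
    f=grab_frame(n); c=camera_info(n); print(n,{k:np.round(v,3).tolist() if not isinstance(v,str) else v for k,v in c.items()})
    cv2.imwrite(f"pics/{n}0.png",cv2.resize(f[:,:,::-1],(800,600),interpolation=cv2.INTER_CUBIC))
print(bot.get_obs())
E
```

```text
pics
top {'fx': 425.305, 'fy': 425.305, 'cx': 261.46, 'cy': 195.745, 'world_from_camera': [[-0.028, 0.995, -0.091, 340.465], [-1.0, -0.029, -0.003, -1.471], [-0.006, 0.091, 0.996, 1119.066], [0.0, 0.0, 0.0, 1.0]]}
scene {'fx': 413.071, 'fy': 413.071, 'cx': 263.899, 'cy': 187.237, 'world_from_camera': [[-0.755, 0.28, -0.594, -246.401], [-0.656, -0.306, 0.69, 811.141], [0.011, 0.91, 0.415, 539.488], [0.0, 0.0, 0.0, 1.0]]}
{'t': 0.1, 'qpos': array([ 1.11873577e+00,  3.26867864e-01, -1.93524607e-01,  1.05199188e+00,
        4.03743815e-06,  1.43658017e+00]), 'joint_velocities': array([-0.00029327, -0.00205364,  0.00273091, -0.00054534,  0.00043904,
       -0.00182873]), 'tau': array([ 3.82628969e-04, -4.44240367e+01,  2.63038462e+01,  7.88780133e-03,
       -1.76711515e-04, -9.79603705e-07]), 'tcp_pos': array([171.64430345, 521.96249049, 230.565713  ]), 'eef_rot': array([ 2.54439425e+00,  1.84145722e+00, -2.20075970e-03]), 'contact_force': array([ 0.421734  , -0.61301278, -1.17791608]), 'ft_torque': array([-0.07167257, -0.01980367,  0.00704829]), 'opening': 85.6479109714587}
```

View pics/top0.png

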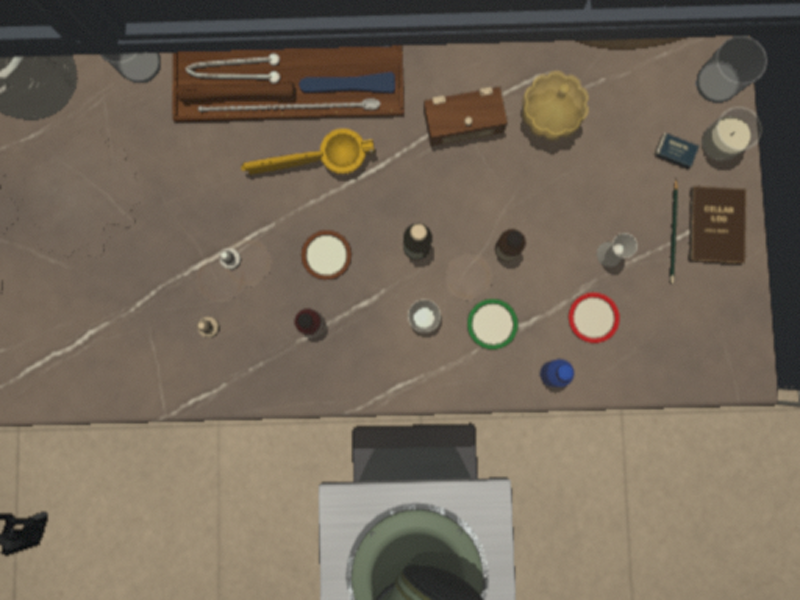

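View pics/scene0.png

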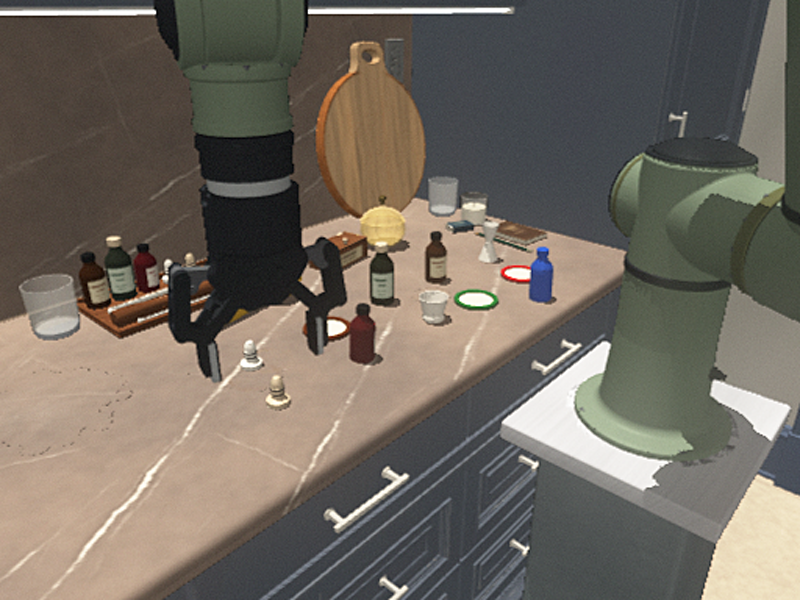

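The top view shows these, in 800-px coordinates:
- **Loose bottles:** green (418,238), brown (511,245) and red (308,322).
- **Look-alikes:** blue (558,373), plus the set on the back tray.
- **Coasters:** brown (326,255), green (492,324) and red (594,318).
- **Leave alone:** jigger (617,250), cup (424,317) and stoppers (229,258) and (208,327).

Next I'll check these in an enlarged crop and work out positions.

```bash
cat > h.py <<'E'
from station import *
import cv2,numpy as np
from scipy.spatial.transform import Rotation as R
def back(n,u,v,z,c=None):
    c=c or camera_info(n); T=np.array(c["world_from_camera"])
    d=T[:3,:3]@np.array([(u-c["cx"])/c["fx"],-(v-c["cy"])/c["fy"],-1]); o=T[:3,3]
    return (o+d*(z-o[2])/d[2])
def proj(n,p,c=None):
    c=c or camera_info(n); T=np.array(c["world_from_camera"]); q=T[:3,:3].T@(np.array(p)-T[:3,3])
    return np.array([c["cx"]+c["fx"]*q[0]/-q[2], c["cy"]-c["fy"]*q[1]/-q[2]])
def move(dxyz,rz=0):
    "world displacement (mm) -> tool units"
    o=bot.get_obs(); return np.round(R.from_rotvec(o["eef_rot"]).inv().apply(dxyz)/50,3)
E
python3 - <<'E'
from h import *
f=grab_frame("top")
g=cv2.GaussianBlur(f,(3,3),0).astype(int)
m=((g.min(2)>165)&(g[...,0]-g[...,2]<60)).astype(np.uint8)
n,l,s,c=cv2.connectedComponentsWithStats(m)
for i in range(1,n):
    if 200<s[i,4]<1500 : print(s[i],c[i],c[i]*1.5625,back("top",*c[i],3.5).round(1))
b=f[135:260,120:420,::-1]
b=np.clip(b.astype(float)*1.6,0,255).astype(np.uint8)
cv2.imwrite("pics/crop1.png",cv2.resize(b,None,fx=2.6666,fy=2.6666,interpolation=cv2.INTER_CUBIC))
E
```

```text
[198 152  22  22 400] [208.5   162.835] [325.78125   254.4296875] [533.8 140.4   3.5]
[369 193  21  21 308] [378.2987013  202.78571429] [591.09172078 316.85267857] [ 414.6 -303.8    3.5]
[304 196  23  23 406] [314.7044335  207.03448276] [491.72567734 323.49137931] [ 408.2 -136.5    3.5]
```

View pics/crop1.png

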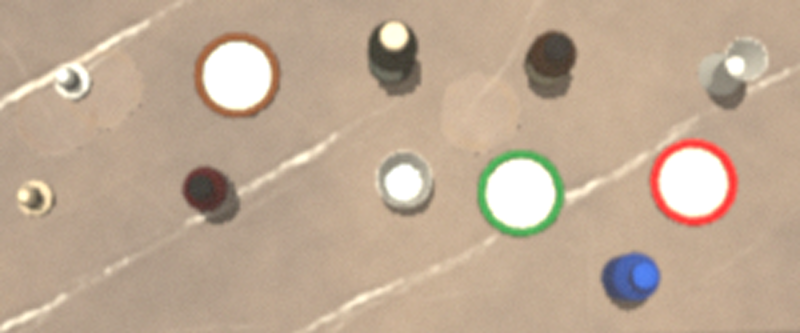

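The crop confirms the identities: red bottle at (204,188), brown at (556,50) with a black cap, and green at (394,45) with a cream cap. The blue one at (632,277) is the look-alike. Next I'll compute coordinates, using the cap top plane for the bottles.

```bash
python3 - <<'E'
from h import *
pts=dict(green=(394,36,120),brown=(558,48,105),red=(201,188,95),c_brown=(237.5,75,5),c_green=(521,194,5),c_red=(694,182,5),jig=(746,60,84),cup=(405,182,46),blue=(643,276,105),st_s=(70,82,10),st_c=(35,198,10))
P={}
for k,(x,y,z) in pts.items():
    P[k]=back("top",(x+.5)/2.6667-.5+120,(y+.5)/2.6667-.5+135,z); print(k,P[k].round(1),"r",np.hypot(*P[k][:2]).round(), "scene px(800)",(proj("scene",P[k])*1.5625).round())
for a in("green","brown","red","c_brown","c_green","c_red"):
    print(a,[(b,round(np.hypot(*(P[b]-P[a])[:2])),round(np.degrees(np.arctan2(*(P[b]-P[a])[1::-1])))) for b in P if b!=a and np.hypot(*(P[b]-P[a])[:2])<140])
o=bot.get_obs();print(R.from_rotvec(o["eef_rot"]).as_matrix().round(3))
E
```

```text
green [544.7 -15.5 120. ] r 545.0 scene px(800) [381. 243.]
brown [ 532.4 -163.8  105. ] r 557.0 scene px(800) [436. 233.]
red [415.4 163.   95. ] r 446.0 scene px(800) [363. 306.]
c_brown [533.5 139.6   5. ] r 551.0 scene px(800) [326. 328.]
c_green [ 407.1 -137.2    5. ] r 430.0 scene px(800) [475. 299.]
c_red [ 414.  -307.6    5. ] r 516.0 scene px(800) [519. 273.]
jig [ 520.1 -339.8   84. ] r 621.0 scene px(800) [489. 224.]
cup [419.2 -22.8  46. ] r 420.0 scene px(800) [434. 297.]
blue [ 325.1 -230.4  105. ] r 398.0 scene px(800) [541. 249.]
st_s [530.5 304.9  10. ] r 612.0 scene px(800) [249. 361.]
st_c [416.5 339.7  10. ] r 537.0 scene px(800) [277. 397.]
green [('cup', 126, -177)]
brown [('c_green', 128, 168)]
red [('c_brown', 120, -11)]
c_brown [('red', 120, 169)]
c_green [('brown', 128, -12), ('cup', 115, 84), ('blue', 124, -131)]
c_red [('jig', 111, -17), ('blue', 118, 139)]
[[ 0.313  0.95  -0.001]
 [ 0.95  -0.313 -0.001]
 [-0.001 -0.    -1.   ]]
```

All eleven points project onto the same objects in the scene view, and their spacings are ample (over 110 mm), so a fixed tool yaw works throughout. I'll move above the red bottle first.

{"method": "move_arm", "body": {
  "motion": [
    [-0.53, 0.69, 0, 0, 0, 0, 1],
    [-0.53, 0.69, 0, 0, 0, 0, 1],
    [-0.53, 0.69, 0, 0, 0, 0, 1],
    [-0.53, 0.69, 0, 0, 0, 0, 1],
    [-0.53, 0.69, 0, 0, 0, 0, 1]
  ],
  "force": 40
}}

```text
t: 0.65
tcp_pos: [294.8, 341.2, 231.1]
eef_rot: [2.544, 1.843, -0.0]
contact_force: [0.9, 0.8, 0.3]
opening: 85.4
```

{"method": "move_arm", "body": {
  "motion": [
    [-0.53, 0.69, 0, 0, 0, 0, 1],
    [-0.53, 0.69, 0, 0, 0, 0, 1],
    [-0.53, 0.69, 0, 0, 0, 0, 1],
    [-0.53, 0.69, 0, 0, 0, 0, 1],
    [-0.53, 0.69, 0, 0, 0, 0, 1]
  ]
}}

```text
t: 1.15
tcp_pos: [417.4, 161.3, 231.3]
eef_rot: [-2.545, -1.842, -0.0]
contact_force: [1.4, 0.7, 0.5]
opening: 85.4
```

{"method": "move_arm", "body": {
  "motion": [
    [0, 0, 0, 0, 0, 0, 1],
    [0, 0, 0, 0, 0, 0, 1],
    [0, 0, 0, 0, 0, 0, 1]
  ]
}}

```text
t: 1.45
tcp_pos: [416.0, 163.5, 231.1]
eef_rot: [-2.544, -1.842, 0.001]
contact_force: [-0.1, 0.7, 0.1]
opening: 85.0
```

```bash
python3 - <<'E'
from h import *
o=bot.get_obs(); c=camera_info("wrist"); f=grab_frame("wrist")
print(o["tcp_pos"],o["contact_force"],R.from_rotvec(o["eef_rot"]).as_matrix().round(3)); print(np.round(c["world_from_camera"],2),c["fx"])
print("red cap expected at",proj("wrist",[415.4,163,95],c),"base",proj("wrist",[415.4,163,0],c), "step",move(np.array([415.4,163,230.6])-o["tcp_pos"]))
cv2.imwrite("pics/w1.png",f[:,:,::-1])
E
```

```text
[416.04171619 163.46473578 231.06056774] [-0.10591489  0.68266213  0.09598606] [[ 0.312  0.95  -0.001]
 [ 0.95  -0.312  0.   ]
 [-0.    -0.001 -1.   ]]
[[ 3.1000e-01 -9.1000e-01 -2.9000e-01  3.4208e+02]
 [ 9.5000e-01  3.0000e-01  9.0000e-02  1.8637e+02]
 [ 0.0000e+00 -3.0000e-01  9.5000e-01  3.7358e+02]
 [ 0.0000e+00  0.0000e+00  0.0000e+00  1.0000e+00]] 339.1191849945594
red cap expected at [253.41342762 178.69265887] base [253.24179188 156.07220823] step [-0.013 -0.009  0.009]
```

View pics/w1.png

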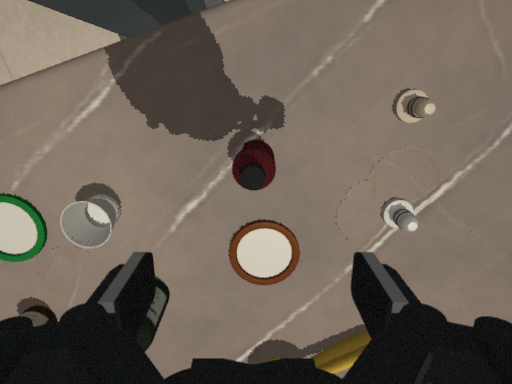

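The red cap appears at (253,177), against a predicted (253,179), so the position is good. Descend to TCP z = 30 and grip.

{"method": "move_arm", "body": {
  "motion": [
    [-0.01, -0.01, 0.9, 0, 0, 0, 1],
    [0, 0, 0.9, 0, 0, 0, 1],
    [0, 0, 0.9, 0, 0, 0, 1],
    [0, 0, 0.8, 0, 0, 0, 1],
    [0, 0, 0.52, 0, 0, 0, 1]
  ]
}}

```text
t: 2.0
tcp_pos: [413.7, 163.6, 27.9]
eef_rot: [-2.541, -1.845, 0.004]
contact_force: [0.9, -0.2, 0.3]
opening: 84.9
```

{"method": "move_arm", "body": {
  "motion": [
    [0, 0, 0, 0, 0, 0, 1],
    [0, 0, 0, 0, 0, 0, 0.2],
    [0, 0, 0, 0, 0, 0, -0.2],
    [0, 0, 0, 0, 0, 0, -0.6],
    [0, 0, 0, 0, 0, 0, -1]
  ],
  "force": 40
}}

```text
t: 2.5
tcp_pos: [417.7, 163.4, 32.2]
eef_rot: [2.544, 1.842, 0.006]
contact_force: [-0.9, 1.1, 8.3]
opening: 40.2
```

{"method": "move_arm", "body": {
  "motion": [
    [0, 0, 0, 0, 0, 0, -1],
    [0, 0, 0, 0, 0, 0, -1],
    [0, 0, 0, 0, 0, 0, -1],
    [0, 0, 0, 0, 0, 0, -1],
    [0, 0, 0, 0, 0, 0, -1]
  ]
}}

```text
t: 3.0
tcp_pos: [417.7, 163.4, 32.2]
eef_rot: [2.544, 1.842, 0.006]
contact_force: [-1.6, 0.2, 7.3]
opening: 40.2
```

Gripped (opening 40). Lift 135 mm.

{"method": "move_arm", "body": {
  "motion": [
    [0, 0, -0.2, 0, 0, 0, -1],
    [0, 0, -0.5, 0, 0, 0, -1],
    [0, 0, -0.7, 0, 0, 0, -1],
    [0, 0, -0.8, 0, 0, 0, -1],
    [0, 0, -0.5, 0, 0, 0, -1]
  ],
  "force": 40
}}

```text
t: 3.5
tcp_pos: [417.0, 162.7, 169.0]
eef_rot: [2.544, 1.841, 0.005]
contact_force: [1.0, 0.2, -1.0]
opening: 39.9
```

```bash
python3 - <<'E'
from h import *
o=bot.get_obs(); print(o["tcp_pos"],o["contact_force"],o["opening"])
f=grab_frame("wrist"); cv2.imwrite("pics/w2.png",f[:,:,::-1])
print("to red coaster", move(np.array([414,-307.6,o["tcp_pos"][2]])-o["tcp_pos"]))
E
```

```text
[417.02363385 162.72673872 168.98284969] [ 1.01752952  0.15657224 -1.0405638 ] 39.937252943374524
to red coaster [-8.954  2.882 -0.016]
```

View pics/w2.png

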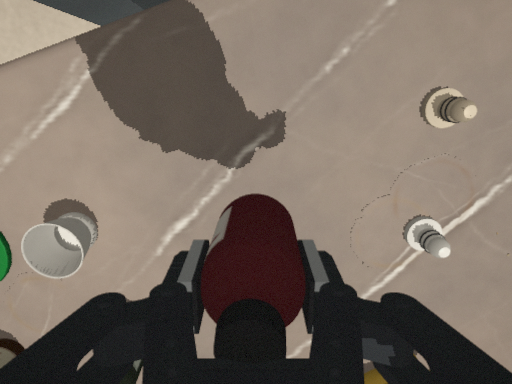

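The bottle is held upright between the pads at (255,265). Carry it to the red coaster at a height that clears everything.

{"method": "move_arm", "body": {
  "motion": [
    [-0.3, 0.1, 0, 0, 0, 0, -1],
    [-0.6, 0.19, 0, 0, 0, 0, -1],
    [-0.8, 0.26, 0, 0, 0, 0, -1],
    [-0.9, 0.29, 0, 0, 0, 0, -1],
    [-0.9, 0.29, 0, 0, 0, 0, -1]
  ]
}}

```text
t: 4.05
tcp_pos: [414.7, -22.7, 166.0]
eef_rot: [2.543, 1.843, 0.001]
contact_force: [1.2, -0.0, -1.3]
opening: 40.0
```

{"method": "move_arm", "body": {
  "motion": [
    [-0.9, 0.29, 0, 0, 0, 0, -1],
    [-0.9, 0.29, 0, 0, 0, 0, -1],
    [-0.9, 0.29, 0, 0, 0, 0, -1],
    [-0.8, 0.26, 0, 0, 0, 0, -1],
    [-0.7, 0.23, 0, 0, 0, 0, -1]
  ]
}}

```text
t: 4.55
tcp_pos: [413.6, -244.3, 165.9]
eef_rot: [2.546, 1.839, 0.0]
contact_force: [1.2, -0.6, -1.5]
opening: 40.1
```

{"method": "move_arm", "body": {
  "motion": [
    [-0.55, 0.18, 0, 0, 0, 0, -1],
    [-0.4, 0.13, 0, 0, 0, 0, -1],
    [-0.2, 0.06, 0, 0, 0, 0, -1],
    [-0.1, 0.03, 0, 0, 0, 0, -1],
    [0, 0, 0, 0, 0, 0, -1]
  ]
}}

```text
t: 5.05
tcp_pos: [413.4, -307.4, 165.4]
eef_rot: [-2.545, -1.842, -0.0]
contact_force: [-0.5, -0.2, -0.8]
opening: 39.8
```

```bash
python3 - <<'E'
from h import *
o=bot.get_obs(); print(o["tcp_pos"],o["contact_force"],o["opening"]); c=camera_info("wrist")
f=grab_frame("wrist"); cv2.imwrite("pics/w3.png",f[:,:,::-1])
print("coaster center expected", proj("wrist",[414,-307.6,5],c),"edges",proj("wrist",[371,-307.6,7],c),proj("wrist",[414,-350.6,7],c),proj("wrist",[414,-264.6,7],c))
print("to red coaster", move(np.array([415.5,-307.6,38])-o["tcp_pos"]))
E
```

```text
[ 413.41702749 -307.36874016  165.35528151] [-0.5020748  -0.22169095 -0.82677775] 39.78720508921103
coaster center expected [253.88176251 172.67084734] edges [238.67131387 128.17647561] [209.81169711 187.25132705] [299.12282999 158.8163418 ]
to red coaster [0.007 0.042 2.547]
```

View pics/w3.png

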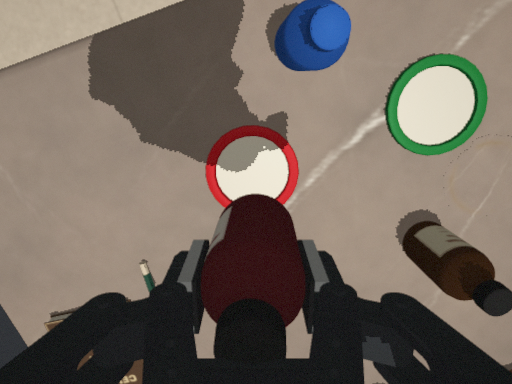

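The red coaster is centred at (252,171), against a predicted (254,173). Lower onto it.

{"method": "move_arm", "body": {
  "motion": [
    [0.01, 0.04, 0.4, 0, 0, 0, -1],
    [0, 0, 0.7, 0, 0, 0, -1],
    [0, 0, 0.7, 0, 0, 0, -1],
    [0, 0, 0.4, 0, 0, 0, -1],
    [0, 0, 0.2, 0, 0, 0, -1]
  ]
}}

```text
t: 5.6
tcp_pos: [414.6, -305.4, 43.5]
eef_rot: [-2.54, -1.842, 0.001]
contact_force: [0.4, 0.2, -1.0]
opening: 39.8
```

{"method": "move_arm", "body": {
  "motion": [
    [0, 0, 0.05, 0, 0, 0, -1],
    [0, 0, 0.03, 0, 0, 0, -1],
    [0, 0, 0.02, 0, 0, 0, -1],
    [0, 0, 0.02, 0, 0, 0, -1],
    [0, 0, 0, 0, 0, 0, -1]
  ]
}}

```text
t: 6.1
tcp_pos: [416.0, -308.1, 39.9]
eef_rot: [2.544, 1.841, 0.0]
contact_force: [-0.2, 0.3, -1.2]
opening: 40.1
```

{"method": "move_arm", "body": {
  "motion": [
    [0, 0, 0.02, 0, 0, 0, -1],
    [0, 0, 0.02, 0, 0, 0, -1],
    [0, 0, 0.02, 0, 0, 0, -1],
    [0, 0, 0.02, 0, 0, 0, -1],
    [0, 0, 0, 0, 0, 0, -1]
  ]
}}

```text
t: 6.6
tcp_pos: [415.7, -307.8, 35.7]
eef_rot: [2.545, 1.842, 0.0]
contact_force: [-1.0, 1.0, 5.0]
opening: 40.0
```

The bottle is on the floor: the wrist force changed from −1.2 to +5 N at z = 35.7, as expected. Release and rise.

{"method": "move_arm", "body": {
  "motion": [
    [0, 0, 0, 0, 0, 0, 0.2],
    [0, 0, 0, 0, 0, 0, 0.6],
    [0, 0, 0, 0, 0, 0, 1],
    [0, 0, 0, 0, 0, 0, 1],
    [0, 0, 0, 0, 0, 0, 1]
  ]
}}

```text
t: 7.1
tcp_pos: [415.6, -307.8, 35.2]
eef_rot: [-2.545, -1.842, 0.0]
contact_force: [-0.3, 0.3, 0.3]
opening: 85.2
```

{"method": "move_arm", "body": {
  "motion": [
    [0, 0, -0.3, 0, 0, 0, 1],
    [0, 0, -0.8, 0, 0, 0, 1],
    [0, 0, -0.9, 0, 0, 0, 1],
    [0, 0, -0.9, 0, 0, 0, 1],
    [0, 0, -0.6, 0, 0, 0, 1]
  ]
}}

```text
t: 7.6
tcp_pos: [416.3, -308.4, 213.6]
eef_rot: [2.542, 1.84, 0.001]
contact_force: [1.0, -1.3, 0.4]
opening: 85.4
```

```bash
python3 - <<'E'
from h import *
o=bot.get_obs(); print(o["tcp_pos"],o["contact_force"],o["opening"]); c=camera_info("wrist")
f=grab_frame("wrist"); cv2.imwrite("pics/w4.png",f[:,:,::-1])
print("red cap/base/coaster exp", proj("wrist",[414,-307.6,98.5],c), proj("wrist",[414,-307.6,3.5],c))
print("to brown", move(np.array([532.4,-163.8,o["tcp_pos"][2]])-o["tcp_pos"]),"brown cap",proj("wrist",[532.4,-163.8,105],c))
E
```

```text
[ 416.34690614 -308.41280355  213.56341939] [ 1.02813363 -1.33831184  0.35114556] 85.36223095527562
red cap/base/coaster exp [254.52636553 182.72963204] [254.19008296 157.41769975]
to brown [ 3.473  1.301 -0.004] brown cap [462.94527466 263.00704018]
```

View pics/w4.png

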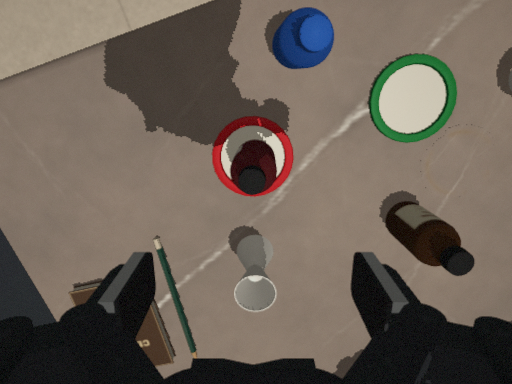

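The red bottle stands inside its rim, cap at (252,180) against a predicted (254,183). Now go above the brown bottle, then refine there, since its cap is about 5 px off the prediction.

{"method": "move_arm", "body": {
  "motion": [
    [0.8, 0.3, -0.1, 0, 0, 0, 1],
    [0.9, 0.34, -0.2, 0, 0, 0, 1],
    [0.9, 0.34, -0.1, 0, 0, 0, 1],
    [0.6, 0.22, 0, 0, 0, 0, 1],
    [0.27, 0.1, 0, 0, 0, 0, 1]
  ]
}}

```text
t: 8.15
tcp_pos: [532.9, -160.9, 230.1]
eef_rot: [-2.542, -1.846, -0.001]
contact_force: [0.4, -1.1, -0.2]
opening: 85.4
```

{"method": "move_arm", "body": {
  "motion": [
    [0, 0, 0, 0, 0, 0, 1],
    [0, 0, 0, 0, 0, 0, 1]
  ]
}}

```text
t: 8.35
tcp_pos: [530.9, -163.7, 229.8]
eef_rot: [-2.545, -1.841, 0.002]
contact_force: [0.2, -0.9, -0.1]
opening: 85.7
```

```bash
python3 - <<'E'
from h import *
o=bot.get_obs(); print(o["tcp_pos"],o["opening"]); c=camera_info("wrist")
f=grab_frame("wrist")
g=cv2.convertScaleAbs(f[80:270,140:380,::-1],alpha=1.8)
cv2.imwrite("pics/w5.png",cv2.resize(g,None,fx=2.5,fy=2.5,interpolation=cv2.INTER_CUBIC))
print("brown cap exp (crop px)",(proj("wrist",[532.4,-163.8,105],c)-[140,80])*2.5); np.save("c5.npy",c,allow_pickle=True)
E
```

```text
[ 530.91873877 -163.744465    229.80321013] 85.7253095700491
brown cap exp (crop px) [286.92183951 261.43955571]
```

View pics/w5.png

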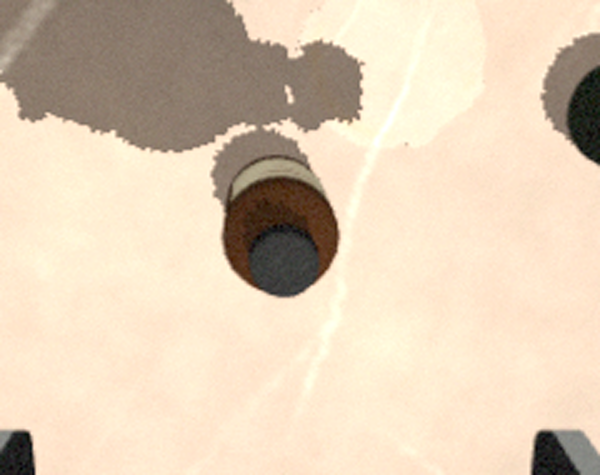

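The brown cap is at crop (283,260), about 1 mm from the prediction. Descend to TCP z ≈ 36 and grip.

{"method": "move_arm", "body": {
  "motion": [
    [0, 0.02, 0.9, 0, 0, 0, 1],
    [0, 0, 0.9, 0, 0, 0, 1],
    [0, 0, 0.9, 0, 0, 0, 1],
    [0, 0, 0.75, 0, 0, 0, 1],
    [0, 0, 0.4, 0, 0, 0, 1]
  ]
}}

```text
t: 8.9
tcp_pos: [529.4, -164.2, 34.5]
eef_rot: [-2.544, -1.836, 0.004]
contact_force: [0.1, 0.3, -0.1]
opening: 85.8
```

{"method": "move_arm", "body": {
  "motion": [
    [0, 0, 0, 0, 0, 0, 1],
    [0, 0, 0, 0, 0, 0, 0.2],
    [0, 0, 0, 0, 0, 0, -0.2],
    [0, 0, 0, 0, 0, 0, -0.6],
    [0, 0, 0, 0, 0, 0, -1]
  ],
  "force": 40
}}

```text
t: 9.4
tcp_pos: [533.2, -164.7, 39.4]
eef_rot: [2.543, 1.84, 0.0]
contact_force: [-2.4, -2.1, 5.9]
opening: 43.1
```

{"method": "move_arm", "body": {
  "motion": [
    [0, 0, 0, 0, 0, 0, -1],
    [0, 0, 0, 0, 0, 0, -1],
    [0, 0, 0, 0, 0, 0, -1],
    [0, 0, 0, 0, 0, 0, -1]
  ]
}}

```text
t: 9.8
tcp_pos: [533.3, -164.7, 39.4]
eef_rot: [2.543, 1.84, -0.0]
contact_force: [-2.2, -0.7, 6.8]
opening: 42.7
```

{"method": "move_arm", "body": {
  "motion": [
    [0, 0, -0.2, 0, 0, 0, -1],
    [0, 0, -0.5, 0, 0, 0, -1],
    [0, 0, -0.8, 0, 0, 0, -1],
    [0, 0, -0.8, 0, 0, 0, -1],
    [0, 0, -0.6, 0, 0, 0, -1]
  ]
}}

```text
t: 10.3
tcp_pos: [533.0, -163.4, 185.9]
eef_rot: [2.543, 1.841, 0.002]
contact_force: [1.0, -1.2, -1.5]
opening: 42.7
```

{"method": "move_arm", "body": {
  "motion": [
    [0, 0, 0, 0, 0, 0, -1],
    [0, 0, 0, 0, 0, 0, -1]
  ]
}}

```text
t: 10.5
tcp_pos: [532.7, -163.4, 183.4]
eef_rot: [2.544, 1.842, 0.002]
contact_force: [-1.1, -0.3, -1.9]
opening: 42.9
```

```bash
python3 - <<'E'
from h import *
o=bot.get_obs(); print(o["tcp_pos"],o["contact_force"],o["opening"])
print("to brown coaster", move(np.array([534.3,139.6,o["tcp_pos"][2]])-o["tcp_pos"]))
E
```

```text
[ 532.71684664 -163.43863986  183.43216463] [-1.06592078 -0.28534861 -1.88300927] 42.860554167211
to brown coaster [ 5.768e+00 -1.862e+00 -2.000e-03]
```

{"method": "move_arm", "body": {
  "motion": [
    [0.3, -0.1, 0, 0, 0, 0, -1],
    [0.6, -0.19, 0, 0, 0, 0, -1],
    [0.8, -0.26, 0, 0, 0, 0, -1],
    [0.85, -0.27, 0, 0, 0, 0, -1],
    [0.85, -0.27, 0, 0, 0, 0, -1]
  ]
}}

```text
t: 11.0
tcp_pos: [531.9, 17.5, 180.8]
eef_rot: [-2.543, -1.84, 0.004]
contact_force: [1.1, -0.6, -2.1]
opening: 43.1
```

{"method": "move_arm", "body": {
  "motion": [
    [0.8, -0.26, 0, 0, 0, 0, -1],
    [0.65, -0.21, 0, 0, 0, 0, -1],
    [0.5, -0.16, 0, 0, 0, 0, -1],
    [0.27, -0.09, 0, 0, 0, 0, -1],
    [0.15, -0.05, 0, 0, 0, 0, -1]
  ]
}}

```text
t: 11.5
tcp_pos: [533.0, 140.9, 181.4]
eef_rot: [-2.542, -1.844, 0.004]
contact_force: [0.0, -0.6, -2.4]
opening: 42.9
```

{"method": "move_arm", "body": {
  "motion": [
    [0, 0, 0, 0, 0, 0, -1],
    [0, 0, 0, 0, 0, 0, -1]
  ]
}}

```text
t: 11.7
tcp_pos: [534.2, 138.7, 182.4]
eef_rot: [2.546, 1.841, -0.002]
contact_force: [-1.3, -0.8, -1.7]
opening: 42.8
```

```bash
python3 - <<'E'
from h import *
o=bot.get_obs(); print(o["tcp_pos"],o["contact_force"],o["opening"]); c=camera_info("wrist")
f=grab_frame("wrist"); cv2.imwrite("pics/w6.png",f[:,:,::-1])
print("coaster center expected", proj("wrist",[533.5,139.6,5],c))
print("to brown coaster", move(np.array([534.3,139.6,43])-o["tcp_pos"]))
E
```

```text
[534.15165036 138.66309188 182.38871188] [-1.27999116 -0.76800205 -1.70181532] 42.8435541684949
coaster center expected [254.79646912 166.78237895]
to brown coaster [ 2.100e-02 -2.000e-03  2.788e+00]
```

View pics/w6.png

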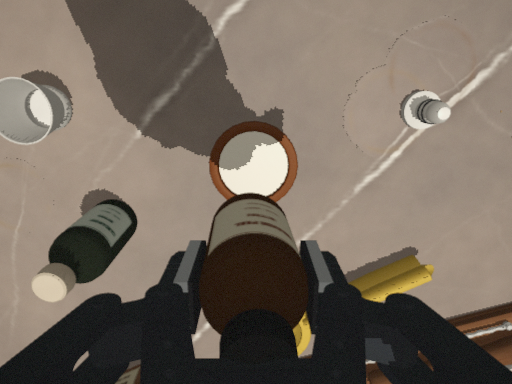

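The brown coaster is centred at (254,165), as predicted. Lower onto it.

{"method": "move_arm", "body": {
  "motion": [
    [0.02, 0, 0.5, 0, 0, 0, -1],
    [0, 0, 0.8, 0, 0, 0, -1],
    [0, 0, 0.7, 0, 0, 0, -1],
    [0, 0, 0.5, 0, 0, 0, -1],
    [0, 0, 0.15, 0, 0, 0, -1]
  ]
}}

```text
t: 12.25
tcp_pos: [532.5, 138.9, 47.6]
eef_rot: [-2.545, -1.838, 0.007]
contact_force: [-1.0, 0.5, -2.3]
opening: 42.2
```

{"method": "move_arm", "body": {
  "motion": [
    [0, 0, 0.03, 0, 0, 0, -1],
    [0, 0, 0.02, 0, 0, 0, -1],
    [0, 0, 0.02, 0, 0, 0, -1],
    [0, 0, 0.02, 0, 0, 0, -1],
    [0, 0, 0, 0, 0, 0, -1]
  ]
}}

```text
t: 12.75
tcp_pos: [535.2, 140.6, 46.5]
eef_rot: [2.544, 1.842, 0.002]
contact_force: [0.4, 0.1, -1.7]
opening: 42.0
```

{"method": "move_arm", "body": {
  "motion": [
    [0, 0, 0.02, 0, 0, 0, -1],
    [0, 0, 0.02, 0, 0, 0, -1],
    [0, 0, 0.02, 0, 0, 0, -1],
    [0, 0, 0.02, 0, 0, 0, -1],
    [0, 0, 0, 0, 0, 0, -1]
  ]
}}

```text
t: 13.25
tcp_pos: [534.8, 140.5, 42.9]
eef_rot: [2.544, 1.842, 0.001]
contact_force: [-1.6, -0.7, 8.2]
opening: 42.5
```

Contact at z = 42.9, as expected (39.4 + 3.5). Release and rise.

{"method": "move_arm", "body": {
  "motion": [
    [0, 0, 0, 0, 0, 0, 0.2],
    [0, 0, 0, 0, 0, 0, 0.6],
    [0, 0, 0, 0, 0, 0, 1],
    [0, 0, 0, 0, 0, 0, 1],
    [0, 0, 0, 0, 0, 0, 1]
  ]
}}

```text
t: 13.75
tcp_pos: [534.7, 140.5, 41.7]
eef_rot: [-2.545, -1.842, 0.0]
contact_force: [-0.2, 0.0, 0.2]
opening: 85.3
```

{"method": "move_arm", "body": {
  "motion": [
    [0, 0, -0.3, 0, 0, 0, 1],
    [0, 0, -0.8, 0, 0, 0, 1],
    [0, 0, -0.9, 0, 0, 0, 1],
    [0, 0, -0.9, 0, 0, 0, 1],
    [0, 0, -0.8, 0, 0, 0, 1]
  ]
}}

```text
t: 14.25
tcp_pos: [534.7, 140.5, 229.1]
eef_rot: [2.545, 1.842, 0.001]
contact_force: [1.3, -0.7, 0.0]
opening: 85.9
```

```bash
python3 - <<'E'
from h import *
o=bot.get_obs(); print(o["tcp_pos"],o["opening"])
print("to green", move(np.array([544.7,-15.5,235])-o["tcp_pos"]))
E
```

```text
[534.72189769 140.50611377 229.05505444] 85.87091096625169
to green [-2.901  1.165 -0.119]
```

{"method": "move_arm", "body": {
  "motion": [
    [-0.6, 0.24, -0.12, 0, 0, 0, 1],
    [-0.8, 0.32, 0, 0, 0, 0, 1],
    [-0.8, 0.32, 0, 0, 0, 0, 1],
    [-0.5, 0.2, 0, 0, 0, 0, 1],
    [-0.2, 0.08, 0, 0, 0, 0, 1]
  ]
}}

```text
t: 14.75
tcp_pos: [544.5, -17.8, 232.7]
eef_rot: [2.548, 1.838, -0.0]
contact_force: [-0.7, 0.3, -0.7]
opening: 85.7
```

{"method": "move_arm", "body": {
  "motion": [
    [0, 0, 0, 0, 0, 0, 1],
    [0, 0, 0, 0, 0, 0, 1],
    [0, 0, 0, 0, 0, 0, 1]
  ]
}}

```text
t: 15.05
tcp_pos: [544.3, -14.1, 232.7]
eef_rot: [-2.543, -1.844, -0.0]
contact_force: [0.1, -0.1, -0.6]
opening: 85.4
```

```bash
python3 - <<'E'
from h import *
o=bot.get_obs(); print(o["tcp_pos"],o["opening"]); c=camera_info("wrist")
f=grab_frame("wrist"); cv2.imwrite("pics/w7.png",f[:,:,::-1])
print("green cap exp",proj("wrist",[544.7,-15.5,120],c),"brown cap on coaster",proj("wrist",[533.5,139.6,108.5],c))
print("to green", move(np.array([544.7,-15.5,49])-o["tcp_pos"]))
E
```

```text
[544.30195154 -14.07378963 232.7146741 ] 85.35881668160772
green cap exp [252.62444792 188.08681201] brown cap on coaster [440.17318701 110.45179673]
to green [-0.026  0.018  3.674]
```

View pics/w7.png

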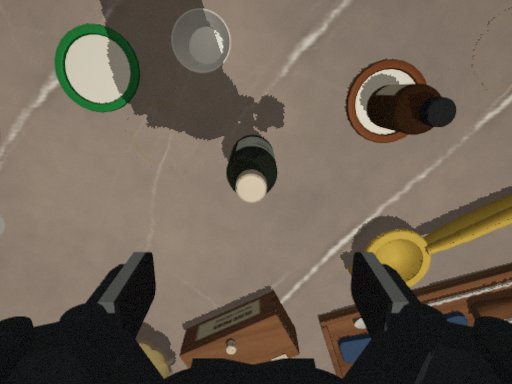

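The brown bottle stands inside its rim. The green cap is at (251,186), about 2 mm from the prediction. Descend, slower at the end because the cap has little clearance to the palm.

{"method": "move_arm", "body": {
  "motion": [
    [-0.02, 0, 0.9, 0, 0, 0, 1],
    [0, 0, 0.9, 0, 0, 0, 1],
    [0, 0, 0.9, 0, 0, 0, 1],
    [0, 0, 0.5, 0, 0, 0, 1],
    [0, 0, 0.25, 0, 0, 0, 1]
  ]
}}

```text
t: 15.6
tcp_pos: [542.2, -14.9, 57.7]
eef_rot: [-2.541, -1.842, 0.005]
contact_force: [0.2, -0.8, 0.5]
opening: 85.8
```

{"method": "move_arm", "body": {
  "motion": [
    [0, 0, 0.1, 0, 0, 0, 1],
    [0, 0, 0.08, 0, 0, 0, 1],
    [0, 0, 0.03, 0, 0, 0, 1],
    [0, 0, 0, 0, 0, 0, 1]
  ]
}}

```text
t: 16.0
tcp_pos: [545.0, -16.4, 50.8]
eef_rot: [2.544, 1.841, 0.002]
contact_force: [-0.5, 0.8, -0.5]
opening: 85.4
```

{"method": "move_arm", "body": {
  "motion": [
    [0, 0, 0.02, 0, 0, 0, 0.4],
    [0, 0, 0, 0, 0, 0, 0],
    [0, 0, 0, 0, 0, 0, -0.4],
    [0, 0, 0, 0, 0, 0, -1],
    [0, 0, 0, 0, 0, 0, -1]
  ],
  "force": 45
}}

```text
t: 16.5
tcp_pos: [544.6, -16.2, 49.5]
eef_rot: [2.545, 1.842, 0.002]
contact_force: [-0.7, 1.0, 5.4]
opening: 45.2
```

{"method": "move_arm", "body": {
  "motion": [
    [0, 0, 0, 0, 0, 0, -1],
    [0, 0, 0, 0, 0, 0, -1],
    [0, 0, 0, 0, 0, 0, -1],
    [0, 0, 0, 0, 0, 0, -1]
  ]
}}

```text
t: 16.9
tcp_pos: [544.6, -16.2, 49.5]
eef_rot: [2.545, 1.842, 0.002]
contact_force: [-0.8, 0.8, 6.8]
opening: 45.5
```

{"method": "move_arm", "body": {
  "motion": [
    [0, 0, -0.1, 0, 0, 0, -1],
    [0, 0, -0.15, 0, 0, 0, -1],
    [0, 0, -0.1, 0, 0, 0, -1],
    [0, 0, 0, 0, 0, 0, -1]
  ]
}}

```text
t: 17.3
tcp_pos: [544.8, -16.5, 67.2]
eef_rot: [2.544, 1.841, 0.002]
contact_force: [0.6, -0.9, -1.1]
opening: 45.2
```

```bash
python3 - <<'E'
from h import *
o=bot.get_obs(); print(o["tcp_pos"],o["contact_force"],o["opening"])
cv2.imwrite("pics/w8.png",grab_frame("wrist")[:,:,::-1])
E
```

```text
[544.82622816 -16.49837971  67.2076236 ] [ 0.56176267 -0.8544727  -1.0980803 ] 45.206965595040316
```

View pics/w8.png

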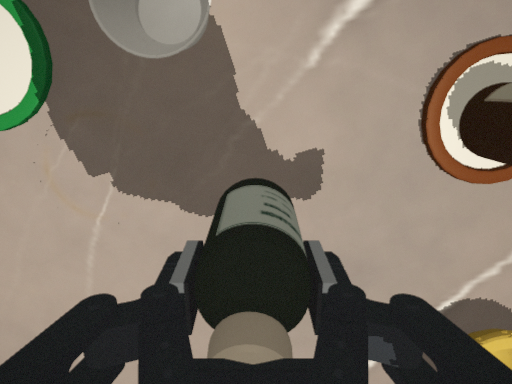

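The green bottle is held upright at (255,260). Lift it clear of the cup and carry it to the green coaster.

{"method": "move_arm", "body": {
  "motion": [
    [0, 0, -0.2, 0, 0, 0, -1],
    [0, 0, -0.4, 0, 0, 0, -1],
    [0, 0, -0.4, 0, 0, 0, -1],
    [0, 0, -0.25, 0, 0, 0, -1],
    [0, 0, -0.05, 0, 0, 0, -1]
  ]
}}

```text
t: 17.85
tcp_pos: [545.3, -16.5, 133.1]
eef_rot: [2.543, 1.841, 0.003]
contact_force: [0.9, 0.6, -1.4]
opening: 45.6
```

{"method": "move_arm", "body": {
  "motion": [
    [-0.3, -0.18, 0, 0, 0, 0, -1],
    [-0.5, -0.29, 0, 0, 0, 0, -1],
    [-0.6, -0.35, 0, 0, 0, 0, -1],
    [-0.6, -0.35, 0, 0, 0, 0, -1],
    [-0.5, -0.29, 0, 0, 0, 0, -1]
  ]
}}

```text
t: 18.35
tcp_pos: [433.7, -112.7, 130.6]
eef_rot: [-2.544, -1.841, 0.002]
contact_force: [-0.1, -0.7, -1.9]
opening: 45.1
```

{"method": "move_arm", "body": {
  "motion": [
    [-0.35, -0.2, 0, 0, 0, 0, -1],
    [-0.2, -0.12, 0, 0, 0, 0, -1],
    [-0.1, -0.06, 0, 0, 0, 0, -1],
    [0, 0, 0, 0, 0, 0, -1],
    [0, 0, 0, 0, 0, 0, -1]
  ]
}}

```text
t: 18.85
tcp_pos: [408.1, -136.9, 131.3]
eef_rot: [2.544, 1.843, 0.001]
contact_force: [1.0, -0.0, -2.4]
opening: 45.3
```

```bash
python3 - <<'E'
from h import *
o=bot.get_obs(); print(o["tcp_pos"],o["contact_force"],o["opening"]); c=camera_info("wrist")
f=grab_frame("wrist"); cv2.imwrite("pics/w9.png",f[:,:,::-1])
print("coaster center expected", proj("wrist",[407.1,-137.2,5],c))
print("to coaster", move(np.array([408,-137.5,53])-o["tcp_pos"]))
E
```

```text
[ 408.12421057 -136.94036451  131.26932543] [ 0.97542523 -0.01866049 -2.390535  ] 45.30415033201438
coaster center expected [253.42630669 181.12203664]
to coaster [-1.200e-02  1.000e-03  1.565e+00]
```

View pics/w9.png

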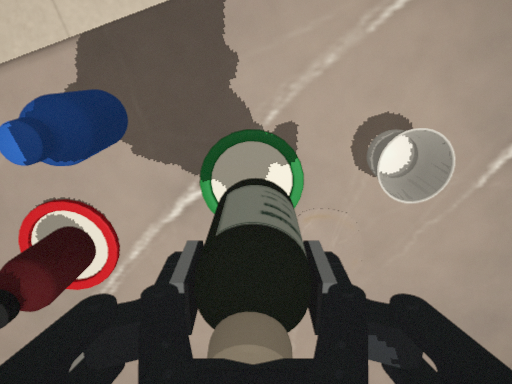

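The green coaster is centred at about (252,180), as predicted. Lower onto it.

{"method": "move_arm", "body": {
  "motion": [
    [-0.01, 0, 0.3, 0, 0, 0, -1],
    [0, 0, 0.5, 0, 0, 0, -1],
    [0, 0, 0.4, 0, 0, 0, -1],
    [0, 0, 0.2, 0, 0, 0, -1],
    [0, 0, 0.05, 0, 0, 0, -1]
  ]
}}

```text
t: 19.4
tcp_pos: [407.0, -136.9, 57.8]
eef_rot: [-2.543, -1.842, 0.001]
contact_force: [0.2, 0.4, -1.2]
opening: 45.3
```

{"method": "move_arm", "body": {
  "motion": [
    [0, 0, 0.02, 0, 0, 0, -1],
    [0, 0, 0.02, 0, 0, 0, -1],
    [0, 0, 0.02, 0, 0, 0, -1],
    [0, 0, 0.02, 0, 0, 0, -1],
    [0, 0, 0, 0, 0, 0, -1]
  ]
}}

```text
t: 19.9
tcp_pos: [407.5, -137.8, 55.0]
eef_rot: [2.545, 1.842, 0.0]
contact_force: [-0.1, -0.1, -2.1]
opening: 45.2
```

{"method": "move_arm", "body": {
  "motion": [
    [0, 0, 0.02, 0, 0, 0, -1],
    [0, 0, 0.02, 0, 0, 0, -1],
    [0, 0, 0.02, 0, 0, 0, -1],
    [0, 0, 0, 0, 0, 0, -1],
    [0, 0, 0, 0, 0, 0, -1]
  ]
}}

```text
t: 20.4
tcp_pos: [407.7, -137.8, 52.9]
eef_rot: [2.544, 1.841, 0.001]
contact_force: [-2.7, 1.0, 13.7]
opening: 45.0
```

Contact at z = 52.9, as expected. Release and rise.

{"method": "move_arm", "body": {
  "motion": [
    [0, 0, -0.01, 0, 0, 0, 0.2],
    [0, 0, 0, 0, 0, 0, 0.6],
    [0, 0, 0, 0, 0, 0, 1],
    [0, 0, 0, 0, 0, 0, 1],
    [0, 0, 0, 0, 0, 0, 1]
  ]
}}

```text
t: 20.9
tcp_pos: [407.3, -137.6, 52.2]
eef_rot: [-2.545, -1.842, 0.0]
contact_force: [0.2, 0.7, -0.0]
opening: 85.4
```

{"method": "move_arm", "body": {
  "motion": [
    [0, 0, -0.3, 0, 0, 0, 1],
    [0, 0, -0.8, 0, 0, 0, 1],
    [0, 0, -0.9, 0, 0, 0, 1],
    [0, 0, -0.9, 0, 0, 0, 1],
    [0, 0, -0.9, 0, 0, 0, 1]
  ]
}}

```text
t: 21.4
tcp_pos: [407.0, -137.4, 244.1]
eef_rot: [-2.545, -1.842, 0.0]
contact_force: [1.0, -0.2, -0.1]
opening: 85.3
```

{"method": "move_arm", "body": {
  "motion": [
    [0, -0.9, 0, 0, 0, 0, 1],
    [0, -0.6, 0, 0, 0, 0, 1],
    [0, 0, 0, 0, 0, 0, 1],
    [0, 0, 0, 0, 0, 0, 1]
  ]
}}

```text
t: 21.8
tcp_pos: [336.2, -114.3, 242.5]
eef_rot: [2.544, 1.841, 0.001]
contact_force: [0.5, -0.1, 1.1]
opening: 85.2
```

```bash
python3 - <<'E'
from h import *
o=bot.get_obs(); print(o["t"],o["tcp_pos"],o["opening"],o["contact_force"])
f=grab_frame("top")[135:260,120:420,::-1]; a=cv2.convertScaleAbs(f,alpha=1.6)
s=grab_frame("scene")[110:280,120:390,::-1]
b=cv2.resize(a,None,fx=2.6666,fy=2.6666,interpolation=cv2.INTER_CUBIC); cv2.imwrite("pics/end_top.png",b)
print(b.shape); cv2.imwrite("pics/end_scene.png",cv2.resize(s,(794,500),interpolation=cv2.INTER_CUBIC))
for k,p in dict(red=[414,-307.6,98.5],brown=[533.5,139.6,108.5],green=[407.1,-137.2,123.5]).items(): print(k,"cap if centred, crop px",((proj("top",p)-[120,135]+.5)*2.6667-.5).round())
E
```

```text
21.8 [ 336.20368588 -114.30959561  242.51542459] 85.24679525028637 [ 0.48945433 -0.1496436   1.06429593]
(333, 800, 3)
red cap if centred, crop px [722. 174.]
brown cap if centred, crop px [223.  56.]
green cap if centred, crop px [537. 185.]
```

View pics/end_top.png

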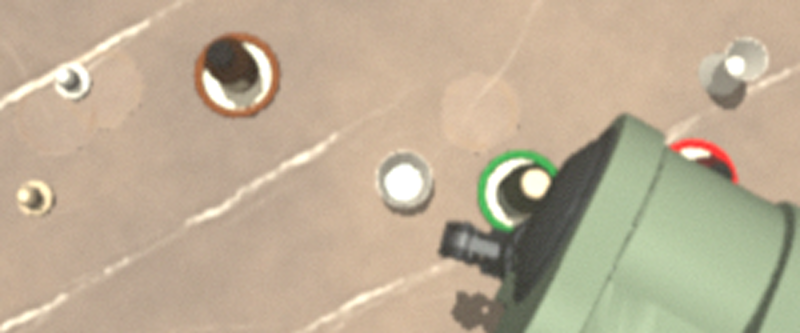

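View pics/end_scene.png

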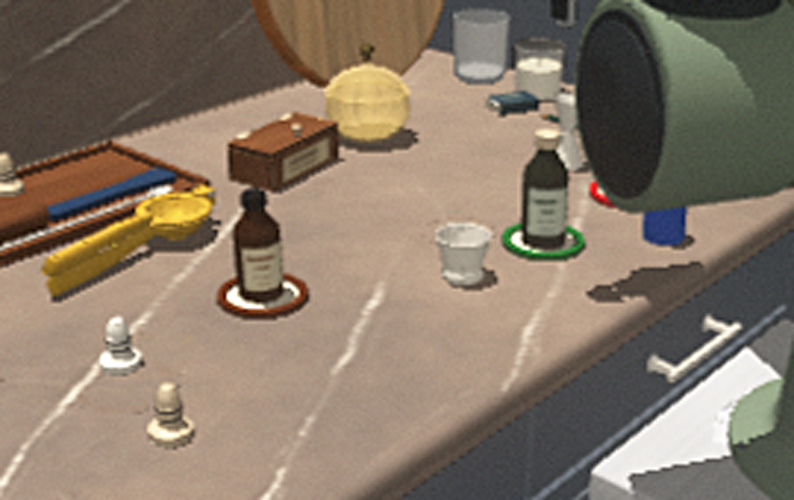

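The brown cap is at crop (223,55) and the green at (535,183), against (223,56) and (537,185) if perfectly centred. The jigger, cup and stoppers have not moved from their earlier pixels. The arm hides the red bottle in this view, but two earlier wrist views showed it upright inside its rim. I'm handing the job in.

```bash
python3 -c "
from station import *
print(close_job())"
```

```text
the job is handed in; nothing more can be done
None
```

All three bottles are on the coasters of their own colour, and I handed the job in after about 22 s of robot time. No verdict came back.

- **Placing:** I gripped each bottle by the body, carried it upright and lowered it until the wrist force showed contact. The red, brown and green bottles touched at TCP z = 35.7, 42.9 and 52.9 mm. Each is 3.4–3.5 mm above its pick-up height, which matches the coaster floor.
- **Brown and green:** in the last top view their caps were within about 2–3 px of the enlarged crop (under 2 mm) of where a centred bottle would show.
- **Red:** the arm hid it in the last pictures. It was last seen in two wrist views: one just after release, with its cap about 3 px (roughly 2 mm) from the prediction, and a later one showing it still standing inside the rim.
- **Things left alone:** the jigger, cup and both stoppers showed no visible shift from their starting pixels.
- **Arm:** it ended raised and open, with no contact force. No check failed.

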